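# Bring the orange slide tray under the magnifier

### The job

Draw the slide tray with the orange end out of the white magazine, leaving the blue one in, and set it down flat on the bare worktop so that you can let go and take it again by its middle. Lay it flat in the magnifier stand's stage, between the metal corner guards (either way round), then swing the magnifier arm until the lens is centred straight above the red ring on the slide, and leave it there. Keep the tray about level throughout, and do not disturb the other things on the bench.

Things in the scene. Friction and masses are not known exactly. Their poses are not given: they have to be found in the camera images.
- orange_tray: Flat grey slide tray 172 x 42 x 16 mm (length x, width y), 130-210 g, with an orange -x end and two glass slides. Origin: centre of its underside. Starts in one magazine bay, orange end sticking 46-55 mm out of the front; grip it there from above across the 42 mm, about 28 mm from the end. In the stage only its middle 80 mm can be gripped.
- blue_tray: Same tray with a blue end and no red ring, in the other bay, 78 mm beside the orange one (36 mm between them); leave it there.
- red_ring (a point): Centre of the red ring (21 mm across) round the stained spot on one slide of the orange tray: 44 mm from the tray's centre toward the orange end (tray frame -44, 0, 12 mm).
- magazine: White slide-tray magazine, fixed. Origin on its underside, 50 mm from its back (+x) and 84 mm from its open front (-x); 136 mm wide (y). Two bays along x at y +-39 mm, 50 mm wide, on a 4 mm floor. Roof (38 mm high) over the rear 56 mm only, walls 22 mm high before it. A tray drawn 65 mm along -x is clear of the roof and can be lifted out.
- stand: Grey inspection stand with a white magnifier arm, fixed to the worktop. Origin: under its column's axis (column 22 mm thick on a round foot 104 mm across). Its stage lies toward its -y. The worktop between it and the magazine is bare at x 0.35 to 0.45, y 0.05 to 0.24 m; the clutter at the back (x over 0.53 m) is up to 275 mm high.
- seat (a point): Centre of the stage's seat, 174.5 mm from the column axis along the stand's -y, 12 mm above the worktop; axes as the stand's. Tray length goes along x. Aluminium guards 22 mm higher than the seat enclose 182 x 52 mm (5 mm play all round), covering 40 mm of the long sides at each end; the middle 100 mm is open to fingers (plate there 4 mm below the seat).
- pivot (a point): Hinge axis (vertical) of the magnifier arm, at the arm's height, 165 mm above the worktop on the column.
- lens (a point): Centre of the magnifier's round lens (frame 96 mm across), 180 mm from the hinge axis, 165 mm above the worktop.
- post_top (a point): Centre of the top of the black upright grip post on the arm: 16 mm thick, free from z 175 to 225 mm, 110 mm from the hinge axis on the line from axis to lens. Grip it from above and carry it round the axis in an arc; about 2 N at the post moves it.
- magnifier (a joint): Angle of the magnifier arm (rad): 0 with the lens over the centre line of the stage (stand's -y), growing anticlockwise seen from above; stops at -2.1 and 0.7. Starts swung aside toward the stand's -x at -1.6 to -1.1. Friction holds it where it is released.
- stain_jar: Glass jar with violet stain, 54 mm thick, 101 mm high; bystander. Origin: centre of its underside.
- petri_dish: Flat round petri dish with cream contents, 59 mm across, 15 mm high; bystander. Origin: centre of its underside.
- specimen_cup: White cup with orange lid, 47 mm across, 58 mm high; bystander. Origin: centre of its underside.

How it is judged:
By the outcome, as a careful person would: the job done as asked, in the order asked, and still so for the second after the job is handed in, with the robot touching nothing.
It also fails if it takes over 67 s, if anything falls off the work surface, if the arm or the gripper's body presses on something with over 40 N, if the wrist force passes 120 N, or if a joint passes its speed limit or range.

### The arm

A 6-joint arm with a two-finger parallel gripper is mounted at the origin on a cart in front of the work surface, level with it; the furniture and walls round the work are solid. World frame = base frame: x ahead of the robot, y to its left, z up, the work surface at z = 0. Lengths are in m, angles in rad, forces in N, time in s.
With the tool pointing down it reaches from about 0.325 to 0.85 m from the base axis. Payload 4.4 kg.
Tool frame: the origin (TCP) lies midway between the tips of the shut fingers; the grasp point (between the pads) lies ctrl.grip_point_offset behind it (ctrl.grip_point_offset is the distance from the TCP to the grasp point, in m); z points along the fingers, y is the line along which they close (so a half turn about z gives the same grasp; the last joint's range is limited). The gripper opens to 94 mm and grips with 3 to 60 N. Pads are 16 mm wide; open, the fingers measure 119 mm over their backs; the gripper's body (75 mm by 177 mm) begins 78 mm behind the grasp point.
Start: joints at [-1.383, 0.207, 1.542, -0, 1.393, -0.15], TCP at [0.191, -0.543, 0.205] pointing down, gripper open.
Joint ranges: [-2.73, 2.73], [-0.86, 2.22], [0.23, 2.46], [-1.11, 4.25], [0.08, 2.63], [-2.82, 2.82]. Speed limits (rad/s): [2.79, 2.79, 3.14, 3.14, 3.14, 3.14].

### API

Orientations are given as a rotation vector (axis times angle).
In Python, from cell import ctrl, imaging gives the robot as it stands.
- The arm moves only by the tool servo_tool, never from a script. Its argument "targets" is a list of rows, each a list of 5 numbers: the gripper command: -1 is shut, 1 is fully open, values between are in proportion, then the shift along the world's x, y, z in cm, then the turn about the world's z in degrees. In form: [[grip, tx, ty, tz, yaw], ...]. A call has 1 to 20 rows; each row shifts and turns the commanded pose from where the row before left it; what a row does not reach is not made up. A row lasts 1/10 s, in which the tool goes at most 50 mm and 8.59 degrees, less where a joint would pass 70% of its speed; a pose out of reach is approached as far as the arm can. A call is refused whole if a number of a shift passes 5 or a number of a turn 8.59, either way. A call with a gripper value outside its range is refused whole. The fingers move at their own pace and stop on an object; the grip force is fixed at half the most. Time passes only in rows, so rows that do not move let the fingers close. It gives the time, the measured TCP pose, the force, the opening and the grip force at its end, in the units of the state.
- ctrl.get_state(): the state, without advancing time (a new reading comes with each control period).
- imaging.get_image(name): name is "scene" or "top" or "wrist"; returns a dict with "image" (420x560x3 uint8, blue, green, red), "K" (3x3 intrinsics, pixels), "R" (3x3) and "t" (3): a world point X has camera coordinates R X + t. Camera axes: x right, y down, z forward; pixel columns grow to the right and rows downward; lengths in m; the calibration is good to about 2 mm. A picture is of the moment at which its call begins. There is no depth.
- ctrl.finish_job(): hands the job in; it is judged then, once.
Trained networks look in the newest picture that a camera, given by its name, has taken for a name from the list of things; names that differ only in an ending like _2 or _b are one class to them, and where a whole thing is asked for, a point or a joint stands for the part that bears it (a point fixed in the world has none). Each returns a list of dicts, best first, with "conf" (0 to 1); they miss things now and then, are a little off and sometimes report something else, mostly with a low value. They report only what shows in the picture. A call takes as long as a camera call.
- imaging.find_in(camera, label): "centre" ([x, y, z] in m, in world coordinates, good to about 4 mm: the middle of the surface that is visible of it).
- imaging.mark_of(camera, label): "centre" ([x, y, z] in m, in world coordinates, good to about 4 mm: a listed point, or the origin of a listed thing).
The state is a dict: "t": time; "joint_pos": joint angles; "dq": joint speeds; "joint_efforts": joint torques, N m; "tool_pos": TCP position; "tcp_rot": TCP orientation; "contact_force": force on the tool from outside, world axes, zero at the start; "ft_torque": the same for the moment, N m; "width": finger opening in m; "gripper_force": force on a finger pad.
Only numpy, scipy, OpenCV 4.12 (cv2) and the standard library are available. Lean on these libraries where they do the work, as an engineer would, in place of code of your own. Each camera call takes 0.05 s, during which the arm holds its last target. There are 200 camera calls.

## Working session

There is one attempt and no reset: what is moved stays moved. The work goes in short steps, Python scripts to look and compute and a tool call to move; the robot and the scene stay as the last step left them, time stands still between calls to the robot, and variables do not carry over. Pictures are saved under pics/ and viewed, at most 12 in all, crops included, and the job is handed in when it is done.

Besides the shell and the picture viewer there is one more tool, called after "Call:" as a command line: name --pt "numbers of a row" for each row, then --argument value for the rest. servo_tool: Moves the arm, as the interface text tells. Its arguments: {"type":"object","properties":{"targets":{"type":"array"}},"required":["targets"]}

```bash
mkdir -p pics; ls; python3 - <<'E'
from cell import ctrl, imaging
import cv2
print(ctrl.grip_point_offset); s=ctrl.get_state(); print(s['t'],s['tool_pos'],s['tcp_rot'],s['width'])
a=[imaging.get_image(c) for c in('scene','top')]
cv2.imwrite('pics/s.png',a[0]['image']);cv2.imwrite('pics/t.png',a[1]['image'])
for c in('scene','top'):
  for n in['orange_tray','blue_tray','red_ring','magazine','stand','seat','pivot','lens','post_top','stain_jar','petri_dish','specimen_cup']:
    print(c,n,[( [round(float(v),4) for v in d['centre']],round(d['conf'],2)) for d in imaging.mark_of(c,n)[:2]])
print(ctrl.get_state()['t'])
E
```

```text
pics
0.0188
0.0 [ 0.19040821 -0.54171526  0.20431805] [-3.09468478e+00 -5.27702973e-01  1.29636817e-05] 0.09388642893679505
scene orange_tray [([0.4483, 0.3829, 0.002], 0.79), ([0.5535, -0.3886, 0.0088], 0.3)]
scene blue_tray [([0.3738, 0.3799, 0.0005], 0.69)]
scene red_ring [([0.4527, 0.3389, 0.0143], 0.6)]
scene magazine [([0.4067, 0.4305, -0.0004], 0.79)]
scene stand [([0.5431, -0.2202, 0.0006], 0.81)]
scene seat [([0.5498, -0.3889, 0.0058], 0.85)]
scene pivot [([0.5457, -0.2149, 0.1636], 0.77), ([0.5517, -0.3892, 0.0102], 0.31)]
scene lens [([0.3566, -0.239, 0.1657], 0.77), ([0.4075, 0.43, 0.0001], 0.48)]
scene post_top [([0.4298, -0.2312, 0.2284], 0.76), ([0.5426, -0.2189, 0.0006], 0.73)]
scene stain_jar [([0.4882, -0.0142, -0.0016], 0.62), ([0.5503, -0.3887, 0.0091], 0.39)]
scene petri_dish []
scene specimen_cup []
top orange_tray [([0.4516, 0.3833, 0.0064], 0.73)]
top blue_tray [([0.3774, 0.3795, 0.0053], 0.78), ([0.484, -0.0129, -0.0004], 0.35)]
top red_ring [([0.4495, 0.3345, 0.0178], 0.71)]
top magazine [([0.4101, 0.4272, -0.0016], 0.86)]
top stand [([0.539, -0.2106, 0.002], 0.93)]
top seat [([0.5557, -0.3898, 0.0126], 0.77), ([0.3576, -0.2341, 0.1611], 0.29)]
top pivot [([0.5406, -0.2144, 0.1651], 0.92)]
top lens [([0.3598, -0.235, 0.1618], 0.66)]
top post_top [([0.435, -0.2288, 0.224], 0.73)]
top stain_jar [([0.4838, -0.0147, 0.0014], 0.77), ([0.5376, -0.2123, 0.0033], 0.68)]
top petri_dish [([0.7187, -0.2119, -0.001], 0.75)]
top specimen_cup [([0.4529, 0.382, 0.0037], 0.63), ([0.7133, -0.3206, -0.0005], 0.55)]
1.3
```

View pics/s.png

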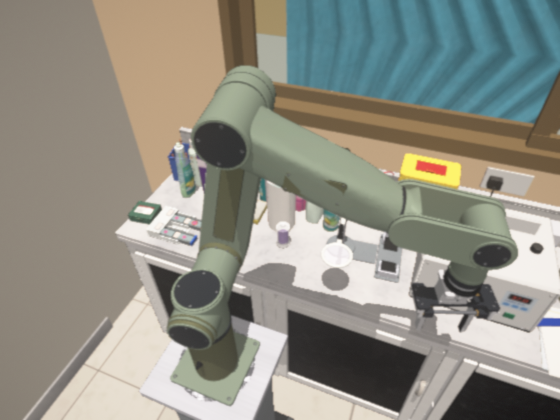

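View pics/t.png

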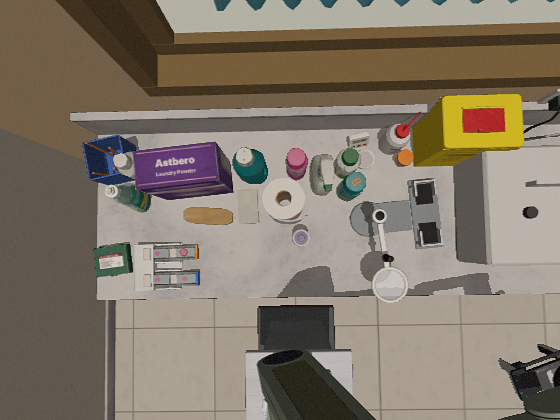

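Call:
servo_tool --pt "1 0 0 5 0" --pt "1 0 0 5 0" --pt "1 3 3.8 0 4" --pt "1 3 3.8 0 4" --pt "1 3 3.8 0 4" --pt "1 3 3.8 0 4" --pt "1 3 3.8 0 4" --pt "1 3 3.8 0 4" --pt "1 0.8 4.9 0 4" --pt "1 0.8 4.9 0 4" --pt "1 0.8 4.9 0 4" --pt "1 0.8 4.9 0 4" --pt "1 0.8 4.9 0 4" --pt "1 0.8 4.9 0 4" --pt "1 0.8 4.9 0 4" --pt "1 0.8 4.9 0 4"

```text
t: 2.9
tool_pos: [0.4345, 0.0796, 0.3059]
tcp_rot: [2.483, 1.923, 0.002]
contact_force: [1.3, -0.9, -0.3]
width: 0.0938
gripper_force: 0.0
```

Call:
servo_tool --pt "0.3 0.3 4.8 -1 4" --pt "0.3 0.3 4.8 -1 4" --pt "0.3 0.3 4.8 -2 4" --pt "0.3 0.3 4.8 -2 3" --pt "0.3 0 4 -2 0" --pt "0.3 0 0 0 0"

```text
t: 3.5
tool_pos: [0.4435, 0.3087, 0.2232]
tcp_rot: [-2.206, -2.232, 0.009]
contact_force: [0.9, 0.3, -0.7]
width: 0.0608
gripper_force: 0.0
```

```bash
cat >h.py <<'E'
from cell import ctrl, imaging
import cv2, numpy as np
from scipy.spatial.transform import Rotation as Rn
def st():
  s=ctrl.get_state(); M=Rn.from_rotvec(s['tcp_rot']).as_matrix()
  print('t',round(s['t'],2),'tcp',np.round(s['tool_pos'],4),'yaw',round(float(np.degrees(np.arctan2(M[1,0],M[0,0]))),2),'tilt',round(float(M[2,2]),4),'w',round(s['width'],4),'F',np.round(s['contact_force'],1),'g',round(float(s['gripper_force']),1))
def mk(cam,*names):
  for n in names: print(cam,n,[(np.round(d['centre'],4).tolist(),round(d['conf'],2)) for d in imaging.mark_of(cam,n)[:2]])
def back(im,u,v,z):
  d=np.linalg.solve(im['K'],[u,v,1]); d=im['R'].T@d; c=-im['R'].T@im['t']
  return np.round(c+d*(z-c[2])/d[2],4)
def red(im,z=.012):
  return blob(im,z,lambda h,s,v:((h<8)|(h>172))&(s>120)&(v>90))
def blob(im,z,f):
  h=cv2.cvtColor(im['image'],cv2.COLOR_BGR2HSV); m=f(*[x.astype(int) for x in cv2.split(h)]).astype(np.uint8)
  n,l,s,c=cv2.connectedComponentsWithStats(m)
  return [(c[i].round(1).tolist(),int(s[i,4]),back(im,*c[i],z).tolist()) for i in np.argsort(-s[1:,4])[:4]+1]
E
python3 - <<'E'
from h import *
st(); im=imaging.get_image('wrist'); cv2.imwrite('pics/w1.png',im['image'])
mk('wrist','orange_tray','blue_tray','red_ring','magazine')
t=imaging.get_image('top'); print([back(t,455,r,0) for r in(155,290)], -t['R'].T@t['t'], -im['R'].T@im['t'])
E
```

```text
t 3.5 tcp [0.4435 0.3087 0.2232] yaw 90.67 tilt -1.0 w 0.0608 F [ 0.9  0.3 -0.7] g 0.0
wrist orange_tray [([0.4461, 0.3826, 0.0086], 0.96)]
wrist blue_tray [([0.373, 0.381, -0.0027], 0.73)]
wrist red_ring [([0.4501, 0.3371, 0.0149], 0.96)]
wrist magazine [([0.4076, 0.435, -0.0053], 0.8), ([0.4469, 0.3387, 0.0145], 0.5)]
[array([ 0.7312, -0.4865,  0.    ]), array([ 0.3257, -0.4697,  0.    ])] [0.48361908 0.01752897 1.25706054] [0.44350127 0.38367843 0.4022919 ]
```

View pics/w1.png

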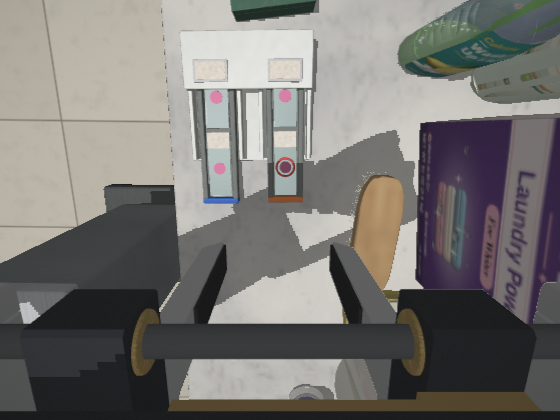

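```bash
python3 - <<'E'
from h import *
im=imaging.get_image('wrist')
print('edge corners',back(im,268,200,.02),back(im,302,200,.02),back(im,269,90,.02),back(im,301,90,.02))
print('ring',red(im,.016))
print('orange',blob(im,.018,lambda h,s,v:(h>3)&(h<18)&(s>160)&(v>80)))
print('magfront',back(im,196,159,.022),back(im,311,159,.022),'box',back(im,418,300,.1),back(im,418,300,0))
E
```

```text
edge corners [0.4354 0.2943 0.02  ] [0.477  0.2945 0.02  ] [0.437  0.4209 0.02  ] [0.473 0.421 0.02 ]
ring [([280.5, 162.6], 74, [0.4504, 0.3395, 0.016])]
orange [([280.7, 194.9], 153, [0.4509, 0.3004, 0.018])]
magfront [0.3508 0.3439 0.022 ] [0.4863 0.3444 0.022 ] box [0.5958 0.2043 0.1   ] [0.6444 0.1475 0.    ]
```

Call:
servo_tool --pt "0.3 0.5 0.7 -4 -0.3" --pt "0.3 0.5 0.7 -4 -0.3" --pt "0.3 0 0 -4 0" --pt "0.3 0 0 -3.3 0" --pt "0.3 0 0 0 0"

```text
t: 4.35
tool_pos: [0.4527, 0.3167, 0.0696]
tcp_rot: [-2.226, -2.213, 0.015]
contact_force: [-1.3, -0.6, 0.0]
width: 0.0614
gripper_force: 0.0
```

```bash
python3 - <<'E'
from h import *
st(); im=imaging.get_image('wrist'); cv2.imwrite('pics/w2.png',im['image'])
mk('wrist','orange_tray','red_ring')
E
```

```text
t 4.35 tcp [0.4527 0.3167 0.0696] yaw 89.66 tilt -0.9999 w 0.0614 F [-1.3 -0.6  0. ] g 0.0
wrist orange_tray [([0.4481, 0.3816, 0.0024], 0.89)]
wrist red_ring [([0.4479, 0.3388, 0.0133], 0.79)]
```

View pics/w2.png

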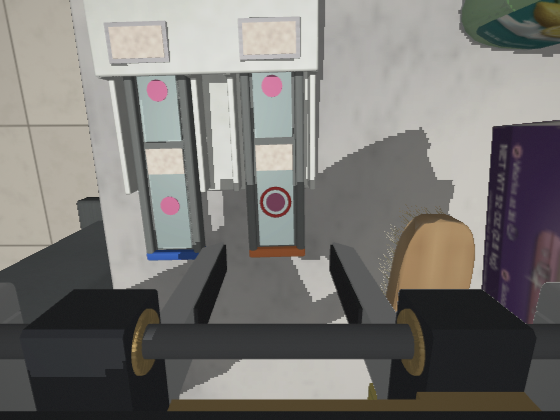

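```bash
python3 - <<'E'
from h import *
im=imaging.get_image('wrist')
for p in[(250,253),(304,253),(249,74),(293,74),(276,202)]: print(p,back(im,*p,.018))
for p in[(122,190),(315,186)]: print(p,back(im,*p,.022))
E
```

```text
(250, 253) [0.4361 0.3002 0.018 ]
(304, 253) [0.4784 0.3    0.018 ]
(249, 74) [0.4389 0.4304 0.018 ]
(293, 74) [0.4689 0.4303 0.018 ]
(276, 202) [0.4567 0.341  0.018 ]
(122, 190) [0.3443 0.3516 0.022 ]
(315, 186) [0.4853 0.3537 0.022 ]
```

Call:
servo_tool --pt "0.3 0 0.6 -2 1.8" --pt "0.3 0 0 -2 0" --pt "0.3 0 0 -1.5 0" --pt "0.3 0 0 -0.8 0" --pt "0.3 0 0 0 0"

```text
t: 5.05
tool_pos: [0.4561, 0.3254, 0.0108]
tcp_rot: [-2.191, -2.251, 0.001]
contact_force: [0.3, -0.9, 0.2]
width: 0.0611
gripper_force: 0.0
```

Call:
servo_tool --pt "-1 0 0 0 0" --pt "-1 0 0 0 0" --pt "-1 0 0 0 0" --pt "-1 0 0 0 0" --pt "-1 0 0 0 0" --pt "-1 0 0 0 0"

```text
t: 5.65
tool_pos: [0.4555, 0.3255, 0.0115]
tcp_rot: [-2.19, -2.251, 0.002]
contact_force: [-4.5, -2.3, 5.9]
width: 0.0418
gripper_force: 29.7
```

```bash
python3 -c "
from h import *
st()"
```

```text
t 5.65 tcp [0.4555 0.3255 0.0115] yaw 91.57 tilt -1.0 w 0.0418 F [-4.5 -2.3  5.9] g 29.7
```

Call:
servo_tool --pt "-1 0 -0.5 0.1 0" --pt "-1 0.03 -1.5 0 0" --pt "-1 0.06 -2 0 0" --pt "-1 0.06 -2 0 0"

```text
t: 6.05
tool_pos: [0.4588, 0.2644, 0.012]
tcp_rot: [2.189, 2.251, 0.002]
contact_force: [-0.1, -0.4, -0.0]
width: 0.0412
gripper_force: 29.7
```

Call:
servo_tool --pt "-1 0.06 -2 0 0" --pt "-1 0.06 -2 0 0" --pt "-1 0.06 -2 0 0" --pt "-1 0.06 -2 0 0" --pt "-1 0 0 0 0"

```text
t: 6.55
tool_pos: [0.4607, 0.1828, 0.0118]
tcp_rot: [2.193, 2.247, -0.001]
contact_force: [-1.0, 0.3, -2.1]
width: 0.0415
gripper_force: 29.7
```

```bash
python3 - <<'E'
from h import *
st(); im=imaging.get_image('wrist'); cv2.imwrite('pics/w3.png',im['image'])
mk('top','orange_tray','blue_tray'); st()
E
```

```text
t 6.55 tcp [0.4607 0.1828 0.0118] yaw 91.38 tilt -1.0 w 0.0415 F [-1.   0.3 -2.1] g 29.7
top orange_tray [([0.5552, -0.3885, 0.0135], 0.6), ([0.4519, 0.3799, 0.0044], 0.55)]
top blue_tray [([0.3745, 0.377, 0.0047], 0.63)]
t 6.7 tcp [0.4607 0.1854 0.0121] yaw 91.51 tilt -1.0 w 0.042 F [-0.6  1.5 -1.2] g 29.7
```

View pics/w3.png

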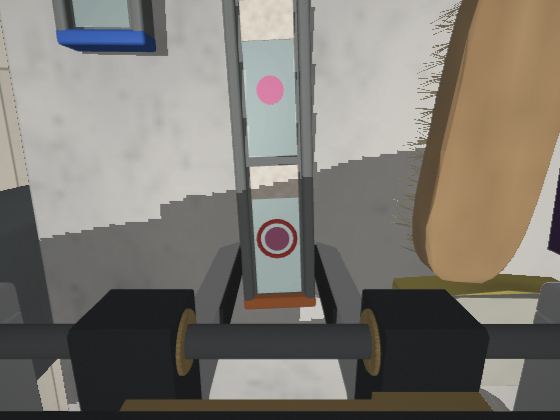

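Call:
servo_tool --pt "-1 -0.8 -1.5 0.5 0" --pt "-1 -1.2 -2 0 0" --pt "-1 -1.2 -2 0 0" --pt "-1 -1.2 -2 0 0" --pt "-1 -1.1 -1.5 0 0" --pt "-1 0 -0.7 0 0" --pt "-1 0 0 0 0" --pt "-1 0 0 -0.4 0" --pt "-1 0 0 -0.3 0" --pt "-1 0 0 -0.2 0" --pt "-1 0 0 0 0"

```text
t: 7.8
tool_pos: [0.4057, 0.0892, 0.0081]
tcp_rot: [-2.19, -2.252, -0.001]
contact_force: [0.1, 0.4, 1.1]
width: 0.0418
gripper_force: 29.7
```

```bash
python3 -c "
from h import *
st()"
```

```text
t 7.8 tcp [0.4057 0.0892 0.0081] yaw 91.58 tilt -1.0 w 0.0418 F [0.1 0.4 1.1] g 29.7
```

Call:
servo_tool --pt "-1 0 0 -0.1 0" --pt "-1 0 0 0 0" --pt "0.3 0 0 0 0" --pt "0.3 0 0 0 0" --pt "0.3 0 0 0 0" --pt "0.3 0 0 2 0" --pt "0.3 0 0 4 0" --pt "0.3 0 2.8 0 0" --pt "0.3 -0.2 3 0 0" --pt "0.3 0 0 0 0"

```text
t: 8.8
tool_pos: [0.4032, 0.1488, 0.0674]
tcp_rot: [-2.187, -2.255, -0.002]
contact_force: [0.5, 0.3, 1.0]
width: 0.0613
gripper_force: 0.0
```

```bash
python3 - <<'E'
from h import *
st(); im=imaging.get_image('wrist'); cv2.imwrite('pics/w4.png',im['image'])
mk('top','orange_tray'); mk('wrist','orange_tray','red_ring')
E
```

```text
t 8.8 tcp [0.4032 0.1488 0.0674] yaw 91.74 tilt -1.0 w 0.0613 F [0.5 0.3 1. ] g 0.0
top orange_tray [([0.5552, -0.3885, 0.0135], 0.6), ([0.4519, 0.3799, 0.0044], 0.55)]
wrist orange_tray [([0.4016, 0.1454, -0.001], 0.97)]
wrist red_ring [([0.4011, 0.0999, 0.0093], 0.68)]
```

View pics/w4.png

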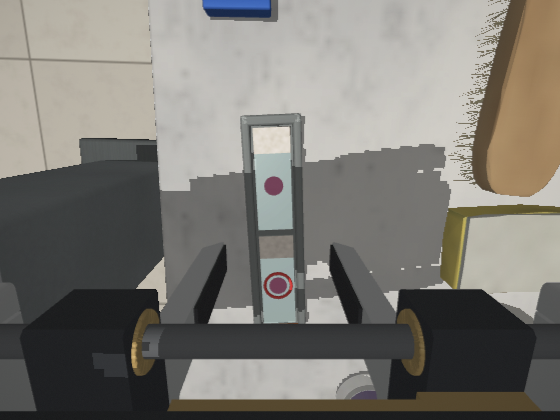

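Call:
servo_tool --pt "0.3 0 -0.3 -2 0" --pt "0.3 0 0 -2 0" --pt "0.3 0 0 -1.4 0" --pt "0.3 0 0 -0.7 0" --pt "0.3 0 0 0 0" --pt "-1 0 0 0 0" --pt "-1 0 0 0 0" --pt "-1 0 0 0 0" --pt "-1 0 0 0 0" --pt "-1 0 0 0 0"

```text
t: 10.0
tool_pos: [0.4036, 0.1437, 0.0067]
tcp_rot: [2.19, 2.251, 0.001]
contact_force: [-2.0, -1.1, 6.3]
width: 0.0416
gripper_force: 29.9
```

```bash
python3 - <<'E'
from h import *
st()
for c in('top','scene'):
  imaging.get_image(c); mk(c,'orange_tray','stand','seat','pivot')
E
```

```text
t 10.0 tcp [0.4036 0.1437 0.0067] yaw 91.58 tilt -1.0 w 0.0416 F [-2.  -1.1  6.3] g 29.9
top orange_tray [([0.4045, 0.1427, 0.0025], 0.51)]
top stand [([0.5367, -0.2155, 0.0002], 0.89)]
top seat [([0.5565, -0.3907, 0.0119], 0.65), ([0.7224, -0.2112, 0.0013], 0.63)]
top pivot [([0.5404, -0.2162, 0.1632], 0.7)]
scene orange_tray [([0.4013, 0.1477, -0.0028], 0.94)]
scene stand [([0.5425, -0.2189, 0.0031], 0.63), ([0.7201, -0.2102, 0.0025], 0.41)]
scene seat [([0.5523, -0.3904, 0.0074], 0.95)]
scene pivot [([0.5439, -0.2167, 0.1623], 0.89), ([0.4014, 0.1482, 0.0002], 0.26)]
```

Call:
servo_tool --pt "-1 0 0 1 0" --pt "-1 0 0 3 0" --pt "-1 0 0 4 0" --pt "-1 0 0 5 0" --pt "-1 0 0 5 0" --pt "-1 0 0 5 0" --pt "-1 0 0 4 0" --pt "-1 0 0 1 0" --pt "-1 0.2 -1 0 -2" --pt "-1 0.8 -3 0 -5" --pt "-1 1 -4 0 -7" --pt "-1 1 -4 0 -7" --pt "-1 1 -4 0 -7" --pt "-1 1 -4 0 -7" --pt "-1 1 -4 0 -7" --pt "-1 1 -4 0 -7" --pt "-1 1 -4 0 -7" --pt "-1 1 -4 0 -7"

```text
t: 12.3
tool_pos: [0.4912, -0.2177, 0.2817]
tcp_rot: [-3.042, -0.762, 0.008]
contact_force: [0.4, 0.3, -1.0]
width: 0.0415
gripper_force: 29.8
```

Call:
servo_tool --pt "-1 1 -4 0 -7" --pt "-1 1 -4 0 -7" --pt "-1 1.5 -4 0 -6" --pt "-1 1.5 -3.5 0 -4.3" --pt "-1 1 -2 0 0" --pt "-1 0 0 -3 0" --pt "-1 0 0 -3 0" --pt "-1 0 0 0 0" --pt "-1 0 0 0 0"

```text
t: 13.2
tool_pos: [0.5513, -0.3905, 0.2224]
tcp_rot: [-3.135, -0.115, 0.008]
contact_force: [-0.2, 0.7, -1.9]
width: 0.0416
gripper_force: 29.8
```

```bash
python3 - <<'E'
from h import *
st(); im=imaging.get_image('wrist'); cv2.imwrite('pics/w5.png',im['image'])
mk('wrist','orange_tray','seat','stand','pivot','lens','post_top')
E
```

```text
t 13.2 tcp [ 0.5513 -0.3905  0.2224] yaw 4.19 tilt -1.0 w 0.0416 F [-0.2  0.7 -1.9] g 29.8
wrist orange_tray [([0.5533, -0.3918, 0.2162], 0.72)]
wrist seat []
wrist stand [([0.5396, -0.2137, -0.0017], 0.79)]
wrist pivot [([0.5404, -0.2161, 0.1664], 0.84), ([0.7146, -0.3181, 0.0015], 0.3)]
wrist lens []
wrist post_top []
```

View pics/w5.png

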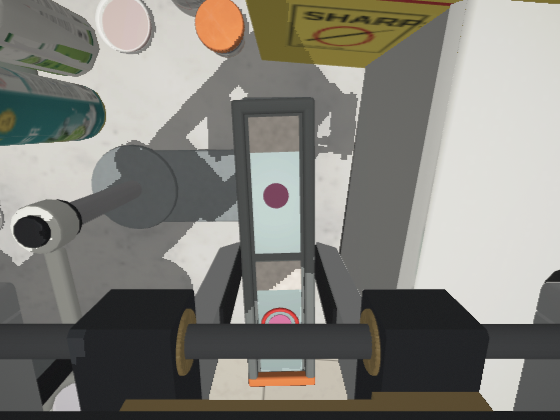

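```bash
python3 - <<'E'
from h import *
im=cv2.imread('pics/t.png',0); t=imaging.get_image('top')
for r in (190,213,235,262): print(r,im[r,438:492].tolist())
for r in(190,213,235): print(back(t,455,r,0),back(t,455,r,.1),back(t,488,r,.2))
w=cv2.imread('pics/w5.png',0); i=imaging.get_image('wrist')
for r in (150,200): print(r,w[r,315:450:3].tolist())
for p in[(345,215),(355,130),(365,70)]: print(back(i,*p,0))
E
```

```text
190 [160, 161, 163, 162, 163, 164, 163, 166, 164, 165, 165, 162, 165, 168, 166, 173, 100, 78, 88, 84, 85, 86, 88, 86, 86, 89, 86, 85, 85, 85, 82, 87, 82, 86, 85, 89, 86, 88, 86, 85, 85, 85, 89, 83, 86, 109, 139, 145, 145, 143, 167, 181, 181, 179]
213 [125, 144, 162, 166, 166, 166, 163, 164, 165, 165, 167, 169, 169, 169, 170, 174, 124, 66, 81, 86, 88, 85, 86, 87, 83, 88, 85, 84, 85, 83, 83, 84, 87, 83, 87, 85, 85, 84, 86, 84, 84, 84, 84, 86, 85, 82, 110, 143, 146, 147, 142, 169, 184, 180]
235 [73, 66, 124, 175, 155, 158, 159, 162, 161, 162, 164, 162, 163, 162, 161, 163, 174, 94, 50, 81, 86, 87, 85, 89, 84, 86, 87, 86, 85, 82, 86, 85, 82, 86, 86, 89, 87, 84, 87, 86, 89, 84, 84, 84, 87, 86, 84, 111, 143, 146, 147, 144, 155, 178]
262 [167, 167, 166, 166, 167, 168, 166, 169, 169, 168, 167, 168, 170, 168, 170, 171, 172, 170, 172, 170, 169, 173, 173, 173, 177, 176, 127, 119, 124, 125, 108, 101, 104, 84, 77, 82, 82, 83, 82, 81, 80, 80, 84, 84, 83, 85, 81, 79, 81, 141, 150, 147, 145, 110]
[ 0.6245 -0.4821  0.    ] [ 0.6133 -0.4423  0.1   ] [ 0.6005 -0.4854  0.2   ]
[ 0.555  -0.4792  0.    ] [ 0.5494 -0.4397  0.1   ] [ 0.5422 -0.4827  0.2   ]
[ 0.489  -0.4765  0.    ] [ 0.4886 -0.4372  0.1   ] [ 0.4868 -0.4801  0.2   ]
150 [107, 113, 114, 118, 117, 119, 119, 118, 118, 119, 120, 122, 121, 89, 104, 105, 105, 105, 105, 105, 105, 105, 105, 104, 105, 104, 105, 105, 104, 104, 105, 104, 104, 104, 104, 104, 168, 177, 177, 178, 182, 179, 205, 216, 222]
200 [196, 209, 209, 205, 206, 207, 210, 212, 212, 212, 213, 99, 104, 104, 104, 105, 105, 105, 105, 104, 105, 105, 105, 105, 105, 105, 105, 104, 105, 105, 105, 104, 104, 175, 177, 178, 180, 182, 176, 212, 221, 223, 223, 223, 223]
[ 0.5247 -0.481   0.    ]
[ 0.6319 -0.4795  0.    ]
[ 0.6999 -0.482   0.    ]
```

```bash
python3 - <<'E'
from h import *
t=imaging.get_image('top'); i=imaging.get_image('wrist')
for h in(.05,.08,.1,.12,.15,.18,.2,.22,.25):
  print(h,'top',back(t,483.5,213,h)[:2],'rim',back(t,489,213,h)[:2],'wrist',back(i,413,200,h)[:2],back(i,423,150,h)[:2])
print(back(t,454.3,213,0),back(t,454,190,0),back(i,347,200,0),back(i,353,150,0))
E
```

```text
0.05 top [ 0.5508 -0.5408] rim [ 0.5505 -0.5565] wrist [ 0.5601 -0.5428] [ 0.6156 -0.5436]
0.08 top [ 0.5491 -0.527 ] rim [ 0.5488 -0.5422] wrist [ 0.5657 -0.5295] [ 0.6165 -0.5302]
0.1 top [ 0.548  -0.5177] rim [ 0.5477 -0.5327] wrist [ 0.5694 -0.5206] [ 0.6172 -0.5213]
0.12 top [ 0.5469 -0.5085] rim [ 0.5466 -0.5232] wrist [ 0.5732 -0.5118] [ 0.6178 -0.5124]
0.15 top [ 0.5452 -0.4946] rim [ 0.5449 -0.509 ] wrist [ 0.5788 -0.4985] [ 0.6187 -0.4991]
0.18 top [ 0.5435 -0.4807] rim [ 0.5433 -0.4947] wrist [ 0.5844 -0.4852] [ 0.6197 -0.4857]
0.2 top [ 0.5424 -0.4714] rim [ 0.5422 -0.4852] wrist [ 0.5882 -0.4763] [ 0.6203 -0.4768]
0.22 top [ 0.5413 -0.4622] rim [ 0.5411 -0.4757] wrist [ 0.5919 -0.4675] [ 0.621  -0.4679]
0.25 top [ 0.5396 -0.4483] rim [ 0.5394 -0.4614] wrist [ 0.5976 -0.4542] [ 0.6219 -0.4546]
[ 0.5551 -0.4771  0.    ] [ 0.6246 -0.4791  0.    ] [ 0.5444 -0.4805  0.    ] [ 0.6076 -0.4798  0.    ]
```

Call:
servo_tool --pt "-1 0 1.2 0 -1" --pt "-1 0 0.3 -2 0" --pt "-1 0 0 -4 0" --pt "-1 0 0 -4 0" --pt "-1 0 0 -3.5 0" --pt "-1 0 0 -2 0" --pt "-1 0 0 -0.7 0" --pt "-1 0 0 0 0" --pt "-1 0 0 0 0"

```text
t: 14.65
tool_pos: [0.5543, -0.3773, 0.0658]
tcp_rot: [3.138, 0.089, 0.004]
contact_force: [-0.2, -0.2, -1.3]
width: 0.0419
gripper_force: 29.8
```

```bash
python3 - <<'E'
from h import *
st(); im=imaging.get_image('wrist'); cv2.imwrite('pics/w6.png',im['image']); st()
mk('wrist','orange_tray','stand','pivot','red_ring')
imaging.get_image('top');mk('top','orange_tray'); st()
E
```

```text
t 14.65 tcp [ 0.5543 -0.3773  0.0658] yaw 3.26 tilt -1.0 w 0.0419 F [-0.2 -0.2 -1.3] g 29.8
t 14.7 tcp [ 0.5546 -0.3775  0.0664] yaw 3.26 tilt -1.0 w 0.0413 F [ 0.9  1.1 -1. ] g 29.8
wrist orange_tray [([0.5539, -0.3811, 0.0561], 0.91)]
wrist stand [([0.539, -0.213, -0.0018], 0.67)]
wrist pivot []
wrist red_ring [([0.5103, -0.3829, 0.0711], 0.57)]
top orange_tray [([0.5388, -0.2146, 0.1641], 0.71), ([0.5553, -0.3763, 0.0598], 0.57)]
t 15.0 tcp [ 0.5536 -0.3767  0.065 ] yaw 3.26 tilt -1.0 w 0.0417 F [-0.5  0.2 -1. ] g 29.8
```

View pics/w6.png

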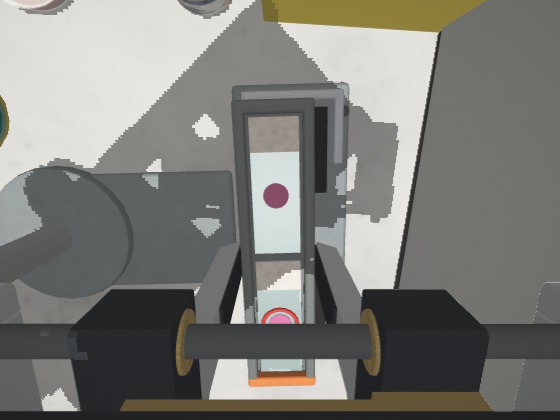

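```bash
python3 - <<'E'
from h import *
i=imaging.get_image('wrist')
for p,z in[((234,101),.075),((314,101),.075),((236,87),.034),((349,85),.034),((243,95),.034),((333,95),.034),((345,190),.034),((440,33),0),((397,285),0),((276,196),.071),((280,323),.071)]: print(p,z,back(i,*p,z))
g=i['image'][:,:,:].mean(2).astype(int)
print(g[96,225:360].tolist()); print(g[150,300:360].tolist()); print(g[75:125,290].tolist(),g[75:125,325].tolist())
E
```

```text
(234, 101) 0.075 [ 0.6388 -0.3494  0.075 ]
(314, 101) 0.075 [ 0.641  -0.3889  0.075 ]
(236, 87) 0.034 [ 0.6498 -0.3451  0.034 ]
(349, 85) 0.034 [ 0.6548 -0.4136  0.034 ]
(243, 95) 0.034 [ 0.6454 -0.3494  0.034 ]
(333, 95) 0.034 [ 0.6485 -0.4045  0.034 ]
(345, 190) 0.034 [ 0.5902 -0.4182  0.034 ]
(440, 33) 0 [ 0.6957 -0.4784  0.    ]
(397, 285) 0 [ 0.5072 -0.4775  0.    ]
(276, 196) 0.071 [ 0.5913 -0.3728  0.071 ]
(280, 323) 0.071 [ 0.5129 -0.3796  0.071 ]
[133, 134, 134, 134, 134, 133, 133, 120, 91, 89, 92, 97, 97, 97, 97, 98, 97, 124, 132, 135, 136, 135, 135, 135, 135, 135, 135, 135, 135, 135, 135, 135, 135, 134, 135, 135, 134, 134, 134, 135, 134, 134, 134, 134, 135, 135, 135, 134, 135, 135, 135, 134, 134, 135, 133, 134, 134, 134, 133, 134, 134, 133, 133, 133, 133, 133, 132, 132, 131, 132, 132, 132, 132, 130, 130, 130, 130, 131, 129, 128, 127, 127, 128, 128, 127, 126, 126, 127, 127, 126, 126, 126, 126, 125, 125, 126, 125, 125, 124, 124, 124, 123, 123, 123, 123, 122, 123, 123, 122, 122, 122, 122, 127, 138, 140, 141, 139, 139, 139, 131, 102, 156, 161, 152, 150, 153, 211, 217, 217, 216, 216, 216, 216, 216, 217]
[87, 86, 76, 69, 76, 82, 86, 86, 86, 86, 85, 85, 83, 78, 57, 40, 35, 35, 37, 36, 36, 36, 37, 36, 37, 37, 37, 36, 75, 97, 100, 99, 101, 99, 99, 120, 132, 141, 140, 139, 138, 137, 134, 131, 105, 98, 95, 91, 93, 121, 126, 126, 127, 128, 128, 127, 126, 128, 127, 127]
[132, 132, 131, 132, 132, 132, 131, 116, 90, 94, 96, 97, 98, 101, 131, 136, 142, 141, 138, 137, 135, 133, 122, 82, 80, 85, 87, 86, 87, 86, 85, 85, 85, 84, 83, 79, 74, 67, 81, 86, 90, 134, 148, 147, 147, 145, 143, 144, 145, 145] [130, 130, 129, 128, 129, 128, 115, 90, 93, 95, 96, 97, 99, 131, 136, 142, 139, 138, 136, 136, 133, 124, 114, 98, 99, 100, 98, 97, 97, 96, 66, 36, 36, 36, 36, 36, 36, 36, 35, 37, 36, 35, 38, 37, 36, 37, 36, 37, 35, 37]
```

```bash
python3 - <<'E'
from h import *
i=imaging.get_image('wrist')
for p,z in[((242,89),.034),((344,88),.034),((335.5,150),.034),((344,150),.034),((325,96.5),.034),((290,97),.034),((276,100),.073),((240,101),.073),((312,99),.073)]: print(p,z,back(i,*p,z))
g=i['image'].mean(2).astype(int); print(g[101,228:322].tolist()); print(g[130,228:322].tolist())
E
```

```text
(242, 89) 0.034 [ 0.6486 -0.3486  0.034 ]
(344, 88) 0.034 [ 0.6527 -0.4105  0.034 ]
(335.5, 150) 0.034 [ 0.6155 -0.4092  0.034 ]
(344, 150) 0.034 [ 0.6158 -0.4146  0.034 ]
(325, 96.5) 0.034 [ 0.6472 -0.3995  0.034 ]
(290, 97) 0.034 [ 0.6457 -0.3781  0.034 ]
(276, 100) 0.073 [ 0.6404 -0.37    0.073 ]
(240, 101) 0.073 [ 0.6389 -0.3521  0.073 ]
(312, 99) 0.073 [ 0.6419 -0.3879  0.073 ]
[133, 134, 134, 96, 80, 81, 81, 82, 82, 82, 83, 83, 83, 82, 83, 83, 84, 83, 83, 83, 84, 84, 84, 85, 84, 85, 85, 85, 84, 85, 85, 85, 86, 85, 86, 86, 85, 85, 85, 86, 86, 87, 88, 87, 87, 87, 87, 88, 87, 88, 88, 88, 88, 88, 88, 88, 88, 88, 88, 88, 88, 87, 89, 88, 88, 88, 88, 87, 88, 88, 88, 88, 88, 88, 88, 88, 87, 87, 88, 87, 86, 87, 88, 87, 85, 79, 81, 98, 99, 100, 100, 99, 99, 98]
[133, 132, 132, 132, 117, 87, 81, 84, 85, 85, 86, 86, 86, 85, 81, 76, 64, 83, 86, 86, 111, 143, 149, 149, 149, 149, 149, 149, 149, 148, 146, 144, 141, 139, 141, 142, 144, 144, 146, 147, 148, 148, 145, 143, 141, 140, 138, 139, 139, 140, 143, 145, 146, 146, 144, 143, 142, 140, 140, 142, 143, 147, 148, 150, 148, 148, 147, 147, 145, 144, 132, 96, 86, 86, 71, 72, 77, 83, 86, 86, 85, 86, 84, 85, 83, 78, 56, 38, 37, 34, 34, 35, 36, 36]
```

Call:
servo_tool --pt "-1 0.1 -0.3 0 0.7" --pt "-1 0 -0.2 0 0" --pt "-1 0 -0.1 0 0" --pt "-1 0 -0.1 0 0" --pt "-1 0 0 0 0"

```text
t: 15.6
tool_pos: [0.5542, -0.383, 0.064]
tcp_rot: [-3.139, -0.108, 0.0]
contact_force: [-0.6, 1.5, -0.6]
width: 0.0416
gripper_force: 29.8
```

Call:
servo_tool --pt "-1 0 -0.1 0 0" --pt "-1 0 -0.1 0 0" --pt "-1 0 0 0 0"

```text
t: 15.9
tool_pos: [0.5541, -0.383, 0.064]
tcp_rot: [-3.136, -0.109, 0.002]
contact_force: [-1.1, 7.8, 2.0]
width: 0.0417
gripper_force: 29.8
```

```bash
python3 - <<'E'
from h import *
st(); i=imaging.get_image('wrist')
g=i['image'].mean(2).astype(int); print(g[98,225:360].tolist()); print(g[150,300:360].tolist()); print(g[80:110,300].tolist())
st()
E
```

```text
t 15.9 tcp [ 0.5541 -0.383   0.064 ] yaw 3.97 tilt -1.0 w 0.0417 F [-1.1  7.8  2. ] g 29.8
[121, 94, 89, 93, 97, 98, 98, 97, 100, 122, 133, 137, 139, 141, 143, 145, 136, 124, 120, 119, 120, 119, 119, 118, 118, 118, 119, 118, 117, 117, 117, 118, 116, 116, 116, 116, 116, 116, 116, 115, 116, 116, 116, 115, 114, 115, 114, 103, 101, 101, 101, 100, 101, 102, 92, 90, 90, 90, 90, 90, 90, 91, 91, 83, 82, 82, 82, 83, 84, 84, 78, 77, 77, 78, 78, 78, 79, 79, 79, 81, 81, 81, 81, 81, 81, 81, 81, 80, 86, 101, 103, 103, 103, 103, 101, 101, 102, 101, 101, 101, 100, 99, 98, 114, 128, 137, 140, 141, 141, 140, 141, 134, 114, 100, 98, 97, 94, 91, 93, 121, 126, 126, 125, 125, 125, 125, 207, 217, 218, 218, 219, 218, 218, 218, 219]
[87, 86, 77, 71, 77, 82, 87, 87, 86, 86, 86, 85, 83, 79, 57, 40, 37, 35, 36, 37, 37, 88, 100, 100, 101, 101, 100, 123, 134, 141, 141, 140, 138, 139, 135, 130, 105, 99, 99, 95, 91, 86, 121, 127, 127, 128, 128, 128, 128, 128, 129, 128, 128, 129, 129, 129, 129, 128, 129, 129]
[132, 130, 96, 94, 95, 98, 99, 100, 106, 133, 140, 141, 141, 138, 137, 136, 130, 120, 78, 83, 87, 88, 87, 87, 86, 85, 85, 85, 84, 82]
t 15.95 tcp [ 0.5541 -0.383   0.0639] yaw 3.97 tilt -1.0 w 0.0418 F [-1.4  7.7  1.6] g 29.8
```

```bash
python3 - <<'E'
from h import *
s=ctrl.get_state(); print('T',np.round(s['ft_torque'],3),'F',np.round(s['contact_force'],2),s['tool_pos'])
i=imaging.get_image('wrist'); cv2.imwrite('pics/w7.png',i['image'])
for p,z in[((234,91),.034),((337,89),.034),((328,150),.034),((231.5,101),.0735),((314,101),.0735),((272.5,101),.0735)]: print(p,z,back(i,*p,z))
print('cam',-i['R'].T@i['t']); g=i['image'].mean(2).astype(int)
for r in(10,120,280): print(r,g[r,370:450:2].tolist())
t=imaging.get_image('top'); g=t['image'].mean(2).astype(int); print(g[190:240:10,400:460].tolist())
E
```

```text
T [ 0.241  0.149 -0.292] F [-1.38  7.72  1.64] [ 0.55407491 -0.38298134  0.06393801]
(234, 91) 0.034 [ 0.6473 -0.349   0.034 ]
(337, 89) 0.034 [ 0.6527 -0.4112  0.034 ]
(328, 150) 0.034 [ 0.6162 -0.4097  0.034 ]
(231.5, 101) 0.0735 [ 0.6389 -0.3534  0.0735]
(314, 101) 0.0735 [ 0.6417 -0.3942  0.0735]
(272.5, 101) 0.0735 [ 0.6403 -0.3737  0.0735]
cam [ 0.62787647 -0.3778034   0.24303435]
10 [110, 110, 110, 110, 109, 109, 110, 110, 109, 109, 109, 110, 110, 109, 110, 110, 109, 109, 109, 110, 109, 109, 109, 109, 109, 109, 109, 109, 109, 109, 109, 109, 108, 108, 108, 108, 108, 108, 108, 108]
120 [128, 129, 128, 129, 215, 223, 223, 224, 224, 224, 224, 224, 224, 224, 225, 225, 225, 225, 225, 225, 225, 225, 225, 225, 139, 45, 107, 114, 114, 115, 115, 114, 115, 114, 115, 114, 115, 114, 115, 114]
280 [218, 219, 221, 220, 220, 219, 219, 220, 219, 218, 54, 48, 108, 115, 115, 115, 115, 115, 115, 115, 116, 115, 115, 115, 114, 115, 115, 115, 114, 115, 114, 115, 114, 114, 115, 115, 115, 115, 115, 115]
[[182, 185, 183, 180, 180, 182, 185, 193, 116, 73, 78, 80, 81, 76, 72, 115, 98, 45, 13, 43, 54, 64,
[... 490 characters left out ...]
, 61, 59, 58, 58, 54, 57, 57, 56, 54, 54, 55, 53, 52, 54, 58, 57, 60, 81, 85, 83, 81, 84, 82, 96, 62, 49, 53, 49, 58, 55, 56, 60, 51, 54, 52, 53, 52, 46, 99, 123, 124, 123, 105, 41], [78, 80, 79, 80, 75, 81, 76, 74, 79, 76, 85, 83, 80, 63, 29, 29, 32, 22, 48, 121, 90, 62, 56, 56, 60, 58, 86, 125, 80, 118, 81, 58, 55, 60, 56, 50, 56, 54, 57, 58, 50, 55, 54, 49, 58, 52, 46, 96, 124, 121, 123, 105, 41, 91, 118, 123, 127, 81, 53, 97], [70, 69, 72, 73, 80, 123, 135, 154, 154, 179, 179, 182, 185, 115, 116, 140, 142, 92, 75, 39, 25, 19, 18, 15, 31, 47, 68, 60, 49, 54, 51, 53, 55, 59, 56, 54, 51, 53, 52, 48, 99, 127, 125, 126, 129, 57, 89, 120, 122, 124, 134, 164, 170, 170, 178, 96, 68, 91, 91, 92]]
```

View pics/w7.png

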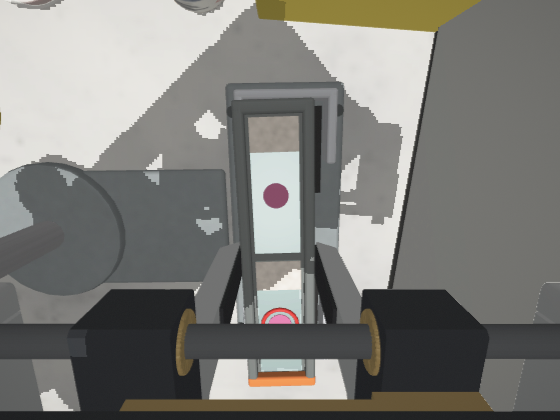

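Call:
servo_tool --pt "-1 0 1.2 0 0" --pt "-1 0 0 3 0" --pt "-1 0 0 5 0" --pt "-1 0 0 5 0" --pt "-1 0 0 5 0" --pt "-1 0 0 4 0" --pt "-1 -0.5 2 0 2" --pt "-1 -1 4 0 5" --pt "-1 -1 4 0 7" --pt "-1 -1 4 0 7" --pt "-1 -1 4 0 7" --pt "-1 -1 4 0 7" --pt "-1 -1 4 0 7" --pt "-1 -1 4 0 7" --pt "-1 -1 4 0 7" --pt "-1 -1 4 0 7" --pt "-1 -1.5 4 0 7" --pt "-1 -1.5 4 0 7" --pt "-1 -1.5 4 0 7" --pt "-1 -1 3 0 5.6"

```text
t: 18.05
tool_pos: [0.4028, 0.1586, 0.2842]
tcp_rot: [2.144, 2.295, 0.002]
contact_force: [-0.3, 0.2, -1.9]
width: 0.0417
gripper_force: 29.8
```

Call:
servo_tool --pt "-1 0 1 0 5" --pt "-1 0 0 -4 0" --pt "-1 0 0 -5 0" --pt "-1 0 0 -5 0" --pt "-1 0 0 -5 0" --pt "-1 0 0 -4 0" --pt "-1 0 0 -2 0" --pt "-1 0 0 0 0" --pt "-1 0 0 0 0"

```text
t: 18.95
tool_pos: [0.4046, 0.1668, 0.0346]
tcp_rot: [2.049, 2.381, 0.001]
contact_force: [0.4, 0.5, -1.0]
width: 0.0417
gripper_force: 29.8
```

Call:
servo_tool --pt "-1 0 -1.2 -1 -4" --pt "-1 0 -1.3 -1 -3" --pt "-1 0 0 -0.5 0" --pt "-1 0 0 -0.3 0" --pt "-1 0 0 0 0" --pt "0.3 0 0 0 0" --pt "0.3 0 0 0 0" --pt "0.3 0 0 0 0"

```text
t: 19.75
tool_pos: [0.4048, 0.142, 0.0066]
tcp_rot: [2.19, 2.251, 0.002]
contact_force: [-0.5, 1.0, 1.1]
width: 0.06
gripper_force: 0.0
```

Call:
servo_tool --pt "0.3 0 0 1 0" --pt "0.3 0 0 2 0" --pt "0.3 -0.1 2 0 0" --pt "0.3 0 1.8 0 0" --pt "0.3 0 0 -2 0" --pt "0.3 0 0 -1 0" --pt "0.3 0 0 0 0" --pt "-1 0 0 0 0" --pt "-1 0 0 0 0" --pt "-1 0 0 0 0" --pt "-1 0 0 0 0" --pt "-1 0 0 0 0"

```text
t: 20.95
tool_pos: [0.4037, 0.1796, 0.0066]
tcp_rot: [2.191, 2.251, 0.001]
contact_force: [-0.7, -0.6, 3.6]
width: 0.0415
gripper_force: 29.9
```

```bash
python3 - <<'E'
from h import *
st(); imaging.get_image('wrist'); mk('wrist','orange_tray'); imaging.get_image('top'); mk('top','orange_tray')
E
```

```text
t 20.95 tcp [0.4037 0.1796 0.0066] yaw 91.55 tilt -1.0 w 0.0415 F [-0.7 -0.6  3.6] g 29.9
wrist orange_tray [([0.4021, 0.1429, 0.0016], 0.73)]
top orange_tray [([0.4041, 0.1426, -0.002], 0.9)]
```

Call:
servo_tool --pt "-1 0 0 1 0" --pt "-1 0 0 3 0" --pt "-1 0 0 4 0" --pt "-1 0 0 5 0" --pt "-1 0 0 5 0" --pt "-1 0 0 5 0" --pt "-1 0 0 4 0" --pt "-1 0 0 1 0" --pt "-1 0.2 -1 0 -2" --pt "-1 1 -3 0 -5" --pt "-1 1.2 -4 0 -7" --pt "-1 1.2 -4 0 -7" --pt "-1 1.2 -4 0 -7" --pt "-1 1.2 -4 0 -7" --pt "-1 1.2 -4 0 -7" --pt "-1 1.2 -4 0 -7" --pt "-1 1.2 -4 0 -7" --pt "-1 1.2 -4 0 -7" --pt "-1 1.2 -4 0 -7"

```text
t: 23.05
tool_pos: [0.5212, -0.2218, 0.2815]
tcp_rot: [-3.083, -0.575, 0.009]
contact_force: [0.9, 1.0, -1.4]
width: 0.0415
gripper_force: 29.8
```

Call:
servo_tool --pt "-1 1.5 -4 0 -7" --pt "-1 1.8 -4 0 -6" --pt "-1 1.8 -4 0 -4.3" --pt "-1 1.2 -3 0 0" --pt "-1 0.5 0 0 0" --pt "-1 0 0 -4 0" --pt "-1 0 0 -5 0" --pt "-1 0 0 -5 0" --pt "-1 0 0 -4 0" --pt "-1 0 0 -3 0" --pt "-1 0 0 -1 0" --pt "-1 0 0 0 0" --pt "-1 0 0 0 0"

```text
t: 24.35
tool_pos: [0.5916, -0.3706, 0.067]
tcp_rot: [3.139, 0.116, 0.002]
contact_force: [-0.1, 0.7, -1.4]
width: 0.0418
gripper_force: 29.9
```

```bash
python3 - <<'E'
from h import *
st(); i=imaging.get_image('wrist'); cv2.imwrite('pics/w8.png',i['image']); mk('wrist','orange_tray','red_ring','pivot','stand')
s=imaging.get_image('scene'); mk('scene','orange_tray')
g=i['image'].mean(2).astype(int)
for c in(250,270,290,310,325): print('col',c,g[90:160,c].tolist())
for r in(130,150,180): print('row',r,g[r,215:350].tolist())
st()
E
```

```text
t 24.35 tcp [ 0.5916 -0.3706  0.067 ] yaw 4.25 tilt -1.0 w 0.0418 F [-0.1  0.7 -1.4] g 29.9
wrist orange_tray [([0.5566, -0.3722, 0.0609], 0.95)]
wrist red_ring [([0.5115, -0.3813, 0.0708], 0.63)]
wrist pivot [([0.5554, -0.3746, 0.0587], 0.37)]
wrist stand [([0.5422, -0.2138, 0.0006], 0.91)]
scene orange_tray [([0.5573, -0.3702, 0.0579], 0.84), ([0.517, -0.377, 0.0738], 0.29)]
col 250 [129, 130, 130, 131, 132, 132, 134, 134, 134, 134, 133, 133, 134, 134, 134, 134, 134, 133, 133, 133, 133, 133, 134, 133, 133, 133, 133, 133, 133, 133, 132, 133, 132, 132, 131, 132, 132, 131, 132, 131, 132, 132, 132, 132, 132, 132, 132, 132, 132, 130, 95, 88, 91, 93, 95, 95, 96, 95, 95, 94, 95, 95, 95, 95, 95, 95, 96, 96, 97, 97]
col 270 [132, 133, 133, 133, 133, 133, 132, 133, 133, 132, 133, 133, 132, 131, 131, 130, 131, 130, 131, 132, 132, 133, 133, 133, 133, 133, 132, 132, 133, 133, 132, 132, 132, 132, 132, 132, 132, 132, 132, 131, 131, 131, 131, 131, 131, 131, 131, 131, 131, 129, 86, 91, 93, 94, 95, 95, 95, 95, 96, 97, 104, 107, 107, 129, 135, 138, 136, 134, 132, 130]
col 290 [132, 133, 132, 133, 132
[... 2335 characters left out ...]
 99, 95, 94, 93, 93, 93, 94]
row 180 [134, 133, 134, 134, 133, 133, 132, 132, 132, 132, 132, 132, 133, 132, 131, 132, 131, 131, 131, 131, 131, 98, 80, 81, 81, 83, 82, 83, 83, 83, 83, 82, 83, 82, 83, 82, 83, 82, 82, 82, 82, 82, 83, 82, 82, 83, 82, 82, 82, 82, 82, 82, 82, 82, 82, 82, 82, 82, 82, 82, 82, 82, 83, 82, 82, 82, 81, 82, 82, 82, 82, 82, 82, 82, 82, 83, 82, 82, 82, 82, 82, 82, 83, 82, 82, 82, 82, 82, 81, 82, 82, 82, 82, 83, 82, 82, 82, 82, 79, 76, 50, 36, 35, 36, 35, 36, 36, 34, 36, 36, 36, 35, 37, 35, 35, 36, 34, 74, 96, 98, 97, 98, 98, 98, 110, 123, 132, 134, 135, 134, 136, 133, 131, 164, 165]
t 24.7 tcp [ 0.5918 -0.3709  0.0674] yaw 4.25 tilt -1.0 w 0.0417 F [-0.7 -0.5 -2.7] g 29.9
```

Call:
servo_tool --pt "-1 0 -0.5 0 0" --pt "-1 0 -0.3 -0.5 0" --pt "-1 0 -0.2 0 0" --pt "-1 0 -0.1 0 0" --pt "-1 0 0 0 0" --pt "-1 0 0 0 0"

```text
t: 25.3
tool_pos: [0.5912, -0.3814, 0.061]
tcp_rot: [-3.139, -0.117, 0.0]
contact_force: [0.2, 1.0, -1.4]
width: 0.0415
gripper_force: 29.9
```

```bash
python3 - <<'E'
from h import *
st(); i=imaging.get_image('wrist')
g=i['image'].mean(2).astype(int)
for c in(250,260,270,280,290,300): print('col',c,g[135:195,c].tolist())
for r in(156,180,200): print('row',r,g[r,215:350].tolist())
crop=cv2.resize(i['image'][130:310,200:360],None,fx=3.3,fy=3.3,interpolation=cv2.INTER_CUBIC); cv2.imwrite('pics/c9.png',crop)
st()
E
```

```text
t 25.3 tcp [ 0.5912 -0.3814  0.061 ] yaw 4.25 tilt -1.0 w 0.0415 F [ 0.2  1.  -1.4] g 29.9
col 250 [132, 132, 130, 105, 88, 92, 94, 95, 95, 96, 96, 96, 96, 97, 107, 107, 113, 130, 137, 137, 136, 134, 132, 130, 122, 107, 77, 34, 35, 35, 36, 35, 35, 36, 36, 38, 59, 68, 66, 67, 78, 82, 84, 83, 83, 83, 82, 82, 81, 81, 80, 74, 75, 82, 82, 83, 83, 83, 82, 82]
col 260 [131, 132, 129, 106, 89, 94, 95, 96, 96, 96, 94, 95, 96, 97, 108, 108, 115, 131, 138, 137, 136, 135, 132, 130, 123, 105, 78, 33, 35, 36, 35, 36, 36, 36, 36, 38, 66, 67, 67, 70, 80, 82, 85, 85, 84, 83, 83, 81, 81, 81, 78, 73, 76, 85, 126, 141, 142, 145, 146, 146]
col 270 [130, 130, 128, 97, 90, 93, 94, 97, 97, 98, 97, 97, 98, 100, 108, 107, 120, 132, 138, 138, 136, 134, 132, 131, 121, 104, 67, 35, 34, 36, 36, 37, 35, 35, 36, 46, 66, 67, 67, 72, 80, 83, 84, 84, 84, 82, 83, 81, 82, 80, 77, 74, 83, 93, 141, 143, 143, 143, 145, 145]
col 280 [130, 131, 128, 94, 91, 93, 94, 96, 98, 98, 97, 97, 96, 99, 108, 108, 122, 133, 139, 138, 136, 134, 132, 130, 119, 97, 62, 36, 38, 36, 36, 36, 36, 36, 37, 52, 67, 67, 67, 76, 80, 83, 85, 84, 83,
[... 1885 characters left out ...]
130, 130, 129, 129, 128, 128, 128, 128, 127, 127, 99, 89, 91, 95, 95, 96, 96, 104, 125, 96, 79, 80, 82, 81, 82, 83, 82, 82, 79, 76, 64, 79, 81, 82, 109, 141, 147, 147, 148, 148, 148, 147, 147, 146, 145, 141, 140, 140, 142, 143, 145, 146, 147, 148, 147, 142, 142, 141, 139, 138, 137, 137, 139, 141, 143, 142, 142, 140, 139, 138, 138, 139, 141, 144, 144, 145, 142, 141, 140, 140, 140, 140, 96, 82, 82, 74, 71, 76, 80, 82, 82, 82, 82, 82, 81, 79, 77, 46, 37, 37, 75, 95, 99, 99, 99, 99, 117, 129, 136, 136, 135, 134, 135, 132, 129, 103, 96, 96, 93, 90, 90, 120, 124, 126, 126, 126, 126, 126, 127, 126, 126, 126]
t 25.35 tcp [ 0.5912 -0.3813  0.0611] yaw 4.26 tilt -1.0 w 0.0417 F [-1.2 -1.  -2.1] g 29.9
```

View pics/c9.png

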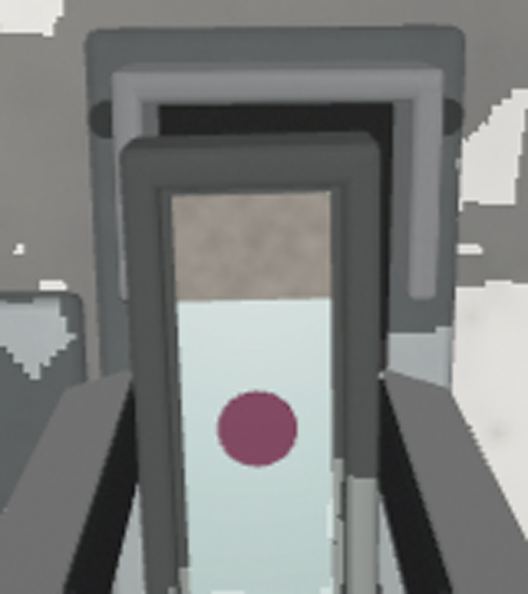

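```bash
python3 - <<'E'
from h import *
i=imaging.get_image('wrist'); I=i['image'].astype(float).mean(2)
def sub(line,lo,hi,th):  # first crossing
  for k in range(lo,hi):
    a,b=line[k],line[k+1]
    if (a-th)*(b-th)<=0 and a!=b: return k+(th-a)/(b-a)
cols=range(245,306,4)
def fit(P,z):
  W=np.array([back(i,u,v,z) for u,v in P]); p=np.polyfit(W[:,1],W[:,0],1); return W.mean(0).round(4),'yaw',round(-np.degrees(np.arctan(p[0])),2)
print('plate',fit([(c,sub(I[:,c],132,145,110)) for c in cols],.010))
print('guardtop',fit([(c,sub(I[:,c],148,158,119)) for c in cols],.034))
print('guardin',fit([(c,sub(I[:,c],156,166,70)) for c in cols],.03))
print('tray',fit([(c,sub(I[:,c],165,176,52)) for c in cols],.066))
def fitv(rows,lo,hi,th,z):
  P=[(sub(I[r],lo,hi,th),r) for r in rows]; P=[p for p in P if p[0]]
  W=np.array([back(i,u,v,z) for u,v in P]); p=np.polyfit(W[:,0],W[:,1],1); return W.mean(0).round(4),'yaw',round(np.degrees(np.arctan(p[0])),2),'y@.62',round(np.polyval(p,.62),4)
R=range(162,206,4)
print('g right outer',fitv(R,328,340,115,.034)); print('g left outer',fitv(range(154,166,3),229,236,115,.034))
print('g right inner',fitv(R,320,328,116,.032))
print('tray left',fitv(range(182,214,4),234,242,100,.068)); print('tray right',fitv(range(182,214,4),311,320,60,.068))
print('plateR',fitv(range(150,170,4),336,345,110,.010),'plateL',fitv(range(150,200,4),222,232,115,.010))
E
```

```text
plate (array([ 0.658 , -0.3736,  0.01  ]), 'yaw', np.float64(4.55))
guardtop (array([ 0.6506, -0.3744,  0.034 ]), 'yaw', np.float64(5.2))Traceback (most recent call last):
  File "<stdin>", line 12, in <module>
  File "<stdin>", line 9, in fit
  File "h.py", line 10, in back
    d=np.linalg.solve(im['K'],[u,v,1]); d=im['R'].T@d; c=-im['R'].T@im['t']
    r = gufunc(a, b, signature=signature)
numpy._core._exceptions._UFuncInputCastingError: Cannot cast ufunc 'solve1' input 1 from dtype('O') to dtype('float64') with casting rule 'same_kind'
```

```bash
python3 - <<'E'
from h import *
i=imaging.get_image('wrist'); I=i['image'].astype(float).mean(2)
def sub(line,lo,hi,th):
  for k in range(lo,hi):
    a,b=line[k],line[k+1]
    if (a-th)*(b-th)<=0 and a!=b: return k+(th-a)/(b-a)
cols=range(245,306,4)
def fit(n,P,z,ax):
  W=np.array([back(i,u,v,z) for u,v in P if u and v])
  if len(W)<3: print(n,'few');return
  if ax: p=np.polyfit(W[:,0],W[:,1],1); print(n,W.mean(0).round(4),round(np.degrees(np.arctan(p[0])),2),'y@.62',round(np.polyval(p,.62),4))
  else: p=np.polyfit(W[:,1],W[:,0],1); print(n,W.mean(0).round(4),round(-np.degrees(np.arctan(p[0])),2),'x@-.385',round(np.polyval(p,-.385),4))
fit('gin',[(c,sub(I[:,c],156,168,70)) for c in cols],.03,0)
fit('tray',[(c,sub(I[:,c],164,178,52)) for c in cols],.066,0)
fv=lambda n,R,lo,hi,th,z: fit(n,[(sub(I[r],lo,hi,th),r) for r in R],z,1)
R=range(162,206,4)
fv('gRout',R,328,340,115,.034); fv('gLout',range(154,166,3),229,236,115,.034); fv('gRin',R,318,330,112,.032)
fv('trayL',range(182,214,4),234,242,100,.068); fv('trayR',range(182,214,4),311,320,60,.068)
fv('plL',range(150,200,4),222,232,115,.010)
E
```

```text
gin [ 0.6441 -0.3761  0.03  ] 4.83 x@-.385 0.6449
tray [ 0.6429 -0.3763  0.066 ] 5.65 x@-.385 0.6437
gRout [ 0.6338 -0.4129  0.034 ] 5.22 y@.62 -0.4141
gLout [ 0.6441 -0.3488  0.034 ] 4.28 y@.62 -0.3506
gRin [ 0.6331 -0.4078  0.032 ] 4.63 y@.62 -0.4088
trayL [ 0.6274 -0.3543  0.068 ] 4.94 y@.62 -0.355
trayR [ 0.6306 -0.3976  0.068 ] 5.81 y@.62 -0.3987
plL [ 0.6302 -0.3409  0.01  ] 4.71 y@.62 -0.3418
```

Call:
servo_tool --pt "-1 -0.15 -0.1 0 -0.5" --pt "-1 0 -0.1 0 0" --pt "-1 0 0 0 0" --pt "-1 0 0 0 0"

```text
t: 25.85
tool_pos: [0.5897, -0.3833, 0.061]
tcp_rot: [-3.14, -0.103, 0.0]
contact_force: [-0.4, 0.8, -1.4]
width: 0.0415
gripper_force: 29.9
```

```bash
cat > g.py <<'E'
from h import *
st(); i=imaging.get_image('wrist'); I=i['image'].astype(float).mean(2)
def sub(line,lo,hi,th):
  for k in range(lo,hi):
    a,b=line[k],line[k+1]
    if (a-th)*(b-th)<=0 and a!=b: return k+(th-a)/(b-a)
cols=range(245,306,4); zt=ctrl.get_state()['tool_pos'][2]+.007
def fit(n,P,z,ax):
  W=np.array([back(i,u,v,z) for u,v in P if u and v])
  if len(W)<3: print(n,'few');return
  if ax: p=np.polyfit(W[:,0],W[:,1],1); print(n,W.mean(0).round(4),round(np.degrees(np.arctan(p[0])),2),'y@.62',round(np.polyval(p,.62),4))
  else: p=np.polyfit(W[:,1],W[:,0],1); print(n,W.mean(0).round(4),round(-np.degrees(np.arctan(p[0])),2),'x@-.385',round(np.polyval(p,-.385),4))
fit('gin',[(c,sub(I[:,c],153,168,70)) for c in cols],.03,0)
fit('tray',[(c,sub(I[:,c],163,178,52)) for c in cols],zt,0)
fv=lambda n,R,lo,hi,th,z: fit(n,[(sub(I[r],lo,hi,th),r) for r in R],z,1)
R=range(162,206,4)
fv('gRout',R,326,338,115,.034); fv('gRin',R,317,328,112,.032)
fv('trayL',range(182,214,4),234,242,100,zt); fv('trayR',range(182,214,4),311,318,60,zt)
E
python3 g.py
```

```text
t 25.85 tcp [ 0.5897 -0.3833  0.061 ] yaw 3.75 tilt -1.0 w 0.0415 F [-0.4  0.8 -1.4] g 29.9
gin [ 0.6441 -0.3771  0.03  ] 4.68 x@-.385 0.6447
tray [ 0.6416 -0.3776  0.068 ] 3.72 x@-.385 0.6421
gRout [ 0.6317 -0.413   0.034 ] 5.44 y@.62 -0.4142
gRin [ 0.631  -0.4079  0.032 ] 4.27 y@.62 -0.4087
trayL [ 0.6261 -0.3579  0.068 ] 5.39 y@.62 -0.3585
trayR [ 0.631  -0.3998  0.068 ] 5.42 y@.62 -0.4009
```

Call:
servo_tool --pt "-1 0 -0.1 0 0" --pt "-1 0 0 0 0" --pt "-1 0 0 -0.8 0" --pt "-1 0 0 -0.5 0" --pt "-1 0 0 -0.4 0" --pt "-1 0 0 0 0"

```text
t: 26.5
tool_pos: [0.5891, -0.3841, 0.0428]
tcp_rot: [-3.139, -0.103, 0.002]
contact_force: [-0.7, 0.6, -2.1]
width: 0.0414
gripper_force: 29.8
```

Call:
servo_tool --pt "-1 0 0 -0.3 0" --pt "-1 0 0 -0.3 0" --pt "-1 0 0 0 0"

```text
t: 26.8
tool_pos: [0.5894, -0.3842, 0.0375]
tcp_rot: [-3.139, -0.103, 0.001]
contact_force: [1.0, -0.2, -1.6]
width: 0.0414
gripper_force: 29.9
```

Call:
servo_tool --pt "-1 0 0 -0.4 0" --pt "-1 0 0 -0.4 0" --pt "-1 0 0 -0.4 0" --pt "-1 0 0 -0.3 0" --pt "-1 0 0 0 0"

```text
t: 27.3
tool_pos: [0.5892, -0.3839, 0.0221]
tcp_rot: [-3.139, -0.103, 0.002]
contact_force: [-0.8, -0.3, -1.6]
width: 0.0415
gripper_force: 29.9
```

Call:
servo_tool --pt "-1 0 0 -0.2 0" --pt "-1 0 0 -0.1 0" --pt "-1 0 0 -0.1 0" --pt "-1 0 0 0 0"

```text
t: 27.7
tool_pos: [0.5898, -0.3844, 0.0191]
tcp_rot: [3.14, 0.103, 0.0]
contact_force: [-0.6, 0.0, -1.6]
width: 0.0417
gripper_force: 29.9
```

Call:
servo_tool --pt "-1 0 0 -0.1 0" --pt "-1 0 0 -0.1 0" --pt "-1 0 0 0 0"

```text
t: 28.0
tool_pos: [0.5899, -0.3845, 0.0187]
tcp_rot: [3.14, 0.103, 0.0]
contact_force: [-2.1, 1.7, 5.2]
width: 0.0415
gripper_force: 29.8
```

Call:
servo_tool --pt "0.2 0 0 0 0" --pt "0.2 0 0 0 0" --pt "0.2 0 0 0 0" --pt "0.2 0 0 1 0" --pt "0.2 0 0 3 0" --pt "0.2 0 0.5 5 0" --pt "0.2 0 0.5 5 0" --pt "0.2 0 1 5 0" --pt "0.2 -2 1 4 0" --pt "0.2 -4 0 3 0" --pt "0.2 -4 0 0 0" --pt "0.2 -3 0 0 0" --pt "0.2 0 0 0 0"

```text
t: 29.3
tool_pos: [0.457, -0.3547, 0.2771]
tcp_rot: [3.139, 0.099, -0.0]
contact_force: [0.7, 0.1, 1.0]
width: 0.0564
gripper_force: 0.0
```

```bash
python3 - <<'E'
from h import *
st()
for c in('wrist','top','scene'):
  im=imaging.get_image(c); cv2.imwrite(f'pics/f_{c}.png',im['image']); mk(c,'orange_tray','red_ring','seat','pivot','lens','post_top'); print(red(im,.024)[:3])
E
```

```text
t 29.3 tcp [ 0.457  -0.3547  0.2771] yaw 3.6 tilt -1.0 w 0.0564 F [0.7 0.1 1. ] g 0.0
wrist orange_tray []
wrist red_ring [([0.5092, -0.3886, 0.0203], 0.91)]
wrist seat []
wrist pivot []
wrist lens [([0.3622, -0.237, 0.1626], 0.59)]
wrist post_top [([0.4315, -0.2295, 0.2181], 0.95), ([0.5068, -0.3919, 0.0216], 0.7)]
[([308.8, 140.0], 24, [0.5177, -0.3908, 0.024]), ([307.4, 152.2], 24, [0.5019, -0.3904, 0.024]), ([316.0, 147.5], 2, [0.5087, -0.4011, 0.024])]
top orange_tray [([0.5545, -0.3898, 0.011], 0.59)]
top red_ring [([0.5087, -0.3915, 0.0227], 0.89)]
top seat [([0.5573, -0.3917, 0.014], 0.81)]
top pivot [([0.5408, -0.2183, 0.1647], 0.59), ([0.5372, -0.2145, 0.0025], 0.41)]
top lens [([0.3602, -0.2347, 0.164], 0.88)]
top post_top [([0.4355, -0.2293, 0.223], 0.66)]
[([483.5, 119.9], 953, [0.8304, -0.5655, 0.024]), ([404.6, 128.3], 170, [0.8102, -0.3307, 0.024]), ([119.0, 253.7], 12, [0.4496, 0.5295, 0.024])]
scene orange_tray [([0.5541, -0.385, 0.0129], 0.82)]
scene red_ring [([0.5143, -0.3936, 0.0242], 0.69)]
scene seat [([0.5515, -0.388, 0.0091], 0.62), ([0.4278, -0.2289, 0.2258], 0.56)]
scene pivot [([0.5427, -0.2148, 0.1617], 0.89)]
scene lens [([0.3586, -0.2399, 0.1641], 0.79), ([0.7182, -0.3219, -0.0013], 0.31)]
scene post_top [([0.4314, -0.2316, 0.2291], 0.81)]
[([431.0, 167.5], 236, [1.1117, -0.4721, 0.024]), ([525.4, 300.4], 8, [0.5106, -0.8184, 0.024]), ([514.5, 297.5], 4, [0.5101, -0.7873, 0.024])]
```

Call:
servo_tool --pt "0.2 -0.5 3 0 3.3" --pt "0.2 -0.7 4 0 0" --pt "0.2 -0.7 4 0 0" --pt "0.2 -0.5 1.5 0 0" --pt "0.2 0 0 -2 0" --pt "0.2 0 0 -3 0" --pt "0.2 0 0 -3 0" --pt "0.2 0 0 -1.2 0" --pt "0.2 0 0 0 0"

```text
t: 31.25
tool_pos: [0.4345, -0.2291, 0.1817]
tcp_rot: [-3.133, -0.193, 0.005]
contact_force: [-0.0, -0.6, 0.3]
width: 0.0562
gripper_force: 0.0
```

Call:
servo_tool --pt "-1 0 0 0 0" --pt "-1 0 0 0 0" --pt "-1 0 0 0 0" --pt "-1 0 0 0 0" --pt "-1 0 0 0 0" --pt "-1 0 0 0 0" --pt "-1 0 0 0 0"

```text
t: 31.95
tool_pos: [0.4359, -0.2295, 0.184]
tcp_rot: [-3.136, -0.193, -0.001]
contact_force: [-0.0, 0.8, 1.6]
width: 0.0155
gripper_force: 30.0
```

```bash
python3 - <<'E'
from h import *
st(); s=ctrl.get_state()
P=np.array([.5415,-.2165]); v=s['tool_pos'][:2]-P; a=np.degrees(np.arctan2(v[1],v[0]))%360; print(np.hypot(*v),a)
r=.110; tgt=259.8; n=18
pts=[P+r*np.array([np.cos(x),np.sin(x)]) for x in np.radians(np.linspace(a,tgt,n+1))]
print((np.diff(pts,axis=0)*100).round(2).tolist(),(tgt-a)/n)
E
```

```text
t 31.95 tcp [ 0.4359 -0.2295  0.184 ] yaw 7.06 tilt -1.0 w 0.0155 F [-0.   0.8  1.6] g 30.0
0.1064361172002293 187.03111196173003
[[0.12, -0.77], [0.18, -0.76], [0.23, -0.74], [0.28, -0.72], [0.33, -0.7], [0.38, -0.68], [0.43, -0.65], [0.47, -0.62], [0.51, -0.58], [0.55, -0.54], [0.59, -0.5], [0.62, -0.46], [0.65, -0.42], [0.68, -0.37], [0.71, -0.32], [0.73, -0.27], [0.74, -0.22], [0.76, -0.16]] 4.0427160021261095
```

Call:
servo_tool --pt "-1 0.12 -0.77 0 4" --pt "-1 0.18 -0.76 0 4" --pt "-1 0.23 -0.74 0 4" --pt "-1 0.28 -0.72 0 4" --pt "-1 0.33 -0.7 0 4" --pt "-1 0.38 -0.68 0 4" --pt "-1 0.43 -0.65 0 4" --pt "-1 0.47 -0.62 0 4" --pt "-1 0.51 -0.58 0 4"

```text
t: 32.85
tool_pos: [0.4662, -0.2899, 0.184]
tcp_rot: [-2.918, -1.157, -0.005]
contact_force: [1.8, 6.3, 3.4]
width: 0.0155
gripper_force: 30.0
```

Call:
servo_tool --pt "-1 0.55 -0.54 0 4" --pt "-1 0.59 -0.5 0 4" --pt "-1 0.62 -0.46 0 4" --pt "-1 0.65 -0.42 0 4" --pt "-1 0.68 -0.37 0 4" --pt "-1 0.71 -0.32 0 4" --pt "-1 0.73 -0.27 0 4" --pt "-1 0.74 -0.22 0 4" --pt "-1 0.76 -0.16 0 4" --pt "-1 0 0 0 0" --pt "-1 0 0 0 0"

```text
t: 33.95
tool_pos: [0.527, -0.3199, 0.184]
tcp_rot: [-2.417, -2.0, -0.01]
contact_force: [1.9, 11.4, 5.3]
width: 0.0151
gripper_force: 30.0
```

```bash
python3 - <<'E'
from h import *
st()
for c in('wrist','top','scene'):
  im=imaging.get_image(c); cv2.imwrite(f'pics/e_{c}.png',im['image']); mk(c,'orange_tray','red_ring','pivot','lens','post_top')
E
```

```text
t 33.95 tcp [ 0.527  -0.3199  0.184 ] yaw 79.2 tilt -1.0 w 0.0151 F [ 1.9 11.4  5.3] g 30.0
wrist orange_tray [([0.5515, -0.3867, 0.0128], 0.79), ([0.5383, -0.212, -0.0021], 0.33)]
wrist red_ring [([0.5153, -0.3916, 0.1625], 0.68)]
wrist pivot [([0.5364, -0.2149, 0.1663], 0.89), ([0.5539, -0.3882, 0.011], 0.66)]
wrist lens [([0.5174, -0.3911, 0.1617], 0.86)]
wrist post_top [([0.5271, -0.322, 0.2213], 0.83), ([0.5372, -0.2176, 0.168], 0.2)]
top orange_tray [([0.5562, -0.3885, 0.0113], 0.52)]
top red_ring []
top pivot [([0.5374, -0.2171, 0.1623], 0.78)]
top lens []
top post_top [([0.5387, -0.2116, 0.0033], 0.71), ([0.5304, -0.3256, 0.2244], 0.68)]
scene orange_tray [([0.555, -0.3853, 0.0088], 0.87)]
scene red_ring [([0.512, -0.3924, 0.0248], 0.71)]
scene pivot [([0.5476, -0.2148, 0.1636], 0.95)]
scene lens [([0.5173, -0.3953, 0.1649], 0.66)]
scene post_top [([0.5262, -0.3259, 0.2257], 0.9)]
```

Call:
servo_tool --pt "-1 -0.2 0.2 0 -1" --pt "-1 -0.2 0.1 0 -1" --pt "-1 0 0 0 0" --pt "-1 0 0 0 0"

```text
t: 35.25
tool_pos: [0.5222, -0.3191, 0.184]
tcp_rot: [-2.455, -1.957, -0.005]
contact_force: [0.9, 6.3, 4.6]
width: 0.0156
gripper_force: 30.0
```

```bash
python3 - <<'E'
from h import *
st()
for c in('wrist','scene'):
  im=imaging.get_image(c); cv2.imwrite(f'pics/e2_{c}.png',im['image']); mk(c,'red_ring','lens','post_top')
E
```

```text
t 35.25 tcp [ 0.5222 -0.3191  0.184 ] yaw 77.12 tilt -1.0 w 0.0156 F [0.9 6.3 4.6] g 30.0
wrist red_ring []
wrist lens []
wrist post_top [([0.523, -0.3231, 0.2241], 0.75)]
scene red_ring [([0.516, -0.3913, 0.0244], 0.72)]
scene lens [([0.5114, -0.3928, 0.1642], 0.75)]
scene post_top [([0.5207, -0.3248, 0.2277], 0.68)]
```

Call:
servo_tool --pt "0 0 0 0 0" --pt "0 0 0 0 0" --pt "0 0 0 0 0" --pt "0 0 0 2 0" --pt "0 0 0 4 0" --pt "0 0 0 5 0" --pt "0 -3 4 0 0" --pt "0 -3 4 0 0" --pt "0 -3 4 0 0" --pt "0 -3 4 0 0" --pt "0 0 0 0 0"

```text
t: 36.75
tool_pos: [0.3976, -0.1573, 0.2926]
tcp_rot: [-2.453, -1.958, 0.001]
contact_force: [0.7, -0.4, -0.4]
width: 0.0471
gripper_force: 0.0
```

```bash
python3 - <<'E'
from h import *
st()
for c in('wrist','scene','top'):
  im=imaging.get_image(c); cv2.imwrite(f'pics/e3_{c}.png',im['image']); mk(c,'red_ring','lens','post_top','pivot','orange_tray')
cv2.imwrite('pics/last.png',cv2.resize(cv2.imread('pics/e3_top.png')[150:300,340:490],None,fx=4,fy=4))
E
```

```text
t 36.75 tcp [ 0.3976 -0.1573  0.2926] yaw 77.2 tilt -1.0 w 0.0471 F [ 0.7 -0.4 -0.4] g 0.0
wrist red_ring []
wrist lens []
wrist post_top []
wrist pivot [([0.5397, -0.2137, 0.1673], 0.97)]
wrist orange_tray []
scene red_ring [([0.5156, -0.3911, 0.0228], 0.84)]
scene lens [([0.5094, -0.3929, 0.1622], 0.92)]
scene post_top [([0.5217, -0.3244, 0.2271], 0.76)]
scene pivot [([0.5417, -0.2159, 0.1631], 0.56)]
scene orange_tray [([0.5543, -0.3849, 0.0128], 0.76), ([0.7172, -0.3216, -0.0002], 0.3)]
top red_ring [([0.5111, -0.3928, 0.0218], 0.68)]
top lens [([0.5074, -0.3892, 0.1633], 0.58)]
top post_top [([0.5256, -0.3225, 0.2261], 0.6)]
top pivot [([0.5362, -0.2171, 0.1645], 0.7)]
top orange_tray [([0.555, -0.3906, 0.0097], 0.79)]
```

View pics/last.png

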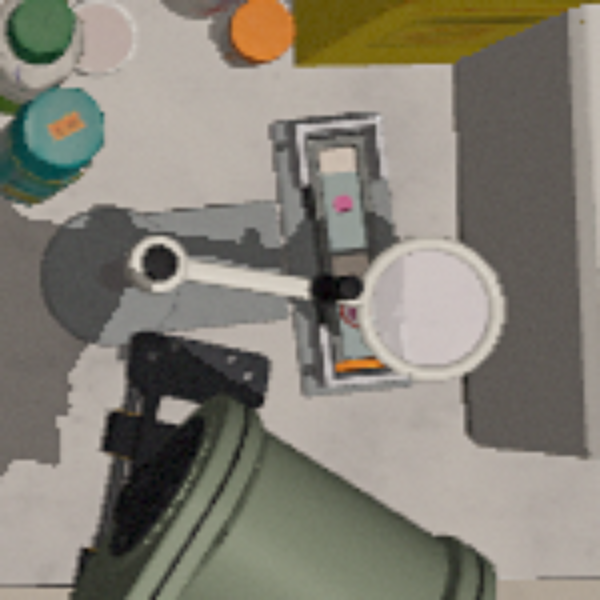

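```bash
python3 - <<'E'
from h import *
t=imaging.get_image('top'); f=lambda u,v,z:back(t,340+u/4,150+v/4,z)
print('lens',f(432.5,309,.165),'ring?',f(353.6,314,.026),'hub',f(158,265,.18),'dish',f(358,365,.028),f(340,140,.028))
im=t['image'][215:245,395:445]; h=cv2.cvtColor(im,cv2.COLOR_BGR2HSV)
# circle fit to the lens
g=cv2.cvtColor(cv2.resize(t['image'][200:260,410:480],None,fx=6,fy=6,interpolation=cv2.INTER_CUBIC),cv2.COLOR_BGR2GRAY)
c=cv2.HoughCircles(g,cv2.HOUGH_GRADIENT,1,200,param1=80,param2=20,minRadius=80,maxRadius=120)
for x,y,r in c[0][:2]: print(x/6+410,y/6+200,r/6,back(t,x/6+410,y/6+200,.165))
E
```

```text
lens [ 0.5088 -0.3947  0.165 ] ring? [ 0.5093 -0.3895  0.026 ] hub [ 0.5398 -0.2143  0.18  ] dish [ 0.4718 -0.3906  0.028 ] [ 0.6379 -0.3837  0.028 ]
447.25 227.41667 18.433332 [ 0.5084 -0.3924  0.165 ]
```

```bash
python3 -c "
from cell import ctrl
print(ctrl.finish_job())"
```

```text
the job is handed in; nothing more can be done
None
```

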